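# Find the stamp among the lidded tins

## Task

One of the three identical lidded tins in the sloping rack holds the steel stamp with the upright stem; the others hold plain slugs. Take the lids off one by one, laying (not dropping) each one flat on the bench with its knob up, until you find the stamp, then lift it out and set it down gently, standing upright on its foot, on the flat plate on top of the ball vise, with no part of the foot over the plate's edge. Leave the slugs in their tins and do not disturb the bent bar, the screwdriver or the jar.

Things in the scene. Friction and masses are not known exactly. Their poses are not given: they have to be found in the camera images.
- rack: fixed black sloping rack, 370 mm wide (y), 130 deep; origin at the centre of its underside, z up, low side at +x, away from the robot. Holds three fixed tins side by side at 122 mm pitch along y, leaning 0.5 rad from vertical, mouths towards +x. The bench beyond it, 0.60 to 0.72 m ahead of the robot base and from 0.05 m right to 0.30 m left of its centre line, is free for lids.
- tin1_mouth (a point): centre of the mouth of the leftmost (rack +y) tin, level with its rim; z is the tin's axis, pointing out of the mouth (leaning 0.5 rad from vertical, away from the robot), y is the rack's y. Plain aluminium tin, 94 mm outside, 88 mm inside diameter, 75 mm tall, inner floor 72 mm below the mouth; the tin does not move.
- lid1_knob (a point): centre (half-way up) of the post-like black knob of the loose lid that at the start closes tin1; z is the lid's axis, out of the top. Knob 22 mm diameter, 44 mm tall, standing on an aluminium disc 100 mm diameter, 5 mm thick (disc top 22 mm below this point), with a plug 82 mm diameter and 6 mm deep under the disc that sits loosely in the mouth; lid underside is 33 mm below this point, total height 55 mm. About 90 g; lifts off along the tin's axis.
- tin2_mouth (a point): centre of the mouth of the middle tin, level with its rim; z is the tin's axis, pointing out of the mouth (leaning 0.5 rad from vertical, away from the robot), y is the rack's y. Plain aluminium tin, 94 mm outside, 88 mm inside diameter, 75 mm tall, inner floor 72 mm below the mouth; the tin does not move.
- lid2_knob (a point): centre (half-way up) of the post-like black knob of the loose lid that at the start closes tin2; z is the lid's axis, out of the top. Knob 22 mm diameter, 44 mm tall, standing on an aluminium disc 100 mm diameter, 5 mm thick (disc top 22 mm below this point), with a plug 82 mm diameter and 6 mm deep under the disc that sits loosely in the mouth; lid underside is 33 mm below this point, total height 55 mm. About 90 g; lifts off along the tin's axis.
- tin3_mouth (a point): centre of the mouth of the rightmost (rack -y) tin, level with its rim; z is the tin's axis, pointing out of the mouth (leaning 0.5 rad from vertical, away from the robot), y is the rack's y. Plain aluminium tin, 94 mm outside, 88 mm inside diameter, 75 mm tall, inner floor 72 mm below the mouth; the tin does not move.
- lid3_knob (a point): centre (half-way up) of the post-like black knob of the loose lid that at the start closes tin3; z is the lid's axis, out of the top. Knob 22 mm diameter, 44 mm tall, standing on an aluminium disc 100 mm diameter, 5 mm thick (disc top 22 mm below this point), with a plug 82 mm diameter and 6 mm deep under the disc that sits loosely in the mouth; lid underside is 33 mm below this point, total height 55 mm. About 90 g; lifts off along the tin's axis.
- stamp_mid (a point): the steel stamp, 64 mm tall, this point on its axis half-way up (32 mm above its underside); z is its axis, from the foot up the stem. Foot: disc 72 mm diameter, 14 mm thick; stem: 20 mm diameter, from 14 to 64 mm above the underside. About 0.5 kg. At the start it stands on the floor of one of the tins, touching its low wall, hidden by the lid; about 30 mm is free either side of the stem along the rack's y.
- slug1_mid (a point): centre of a plain steel slug without stem, disc 72 mm diameter, 22 mm thick, lying in another of the tins; to be left there.
- slug2_mid (a point): centre of a plain steel slug without stem, disc 72 mm diameter, 22 mm thick, lying in another of the tins; to be left there.
- vise_top (a point): centre of the flat round steel plate on top of the fixed ball vise, on its upper face, 110 mm above the bench; z up. Plate 110 mm diameter, 12 mm thick, nothing above it; the grey ball below is 132 mm, the rubber foot 150 mm in diameter; it does not move.
- hexbar_mid (a point): bystander: S-bent black steel bar 12 mm thick, about 150 x 70 mm, lying on the bench; point at its middle
- driver_mid (a point): bystander: screwdriver about 170 mm long with a black handle lying on the bench; point near its middle
- jar_mid (a point): bystander: closed white jar, 56 mm diameter, 70 mm tall, left of the rack; point half-way up
- stamp: the same stamp; origin at the centre of its underside
- lid1: the same lid 1; origin at the centre of its underside (of the plug)
- lid2: the same lid 2; origin at the centre of its underside (of the plug)
- lid3: the same lid 3; origin at the centre of its underside (of the plug)
Mind the look-alikes: they are no part of the job. What is shaped like the lid1 but brown or green is not meant.

How it is judged:
On the way, in this order (a step that is already met when the one before it is completed fails the run):
1. a lid is taken off its tin (distance of any of lid1_knob, lid2_knob, lid3_knob from where it was at the start of the episode above 0.06 m), for 0.1 s.
2. the stamp is lifted out of its tin (distance of stamp_mid from where it was at the start of the episode above 0.09 m), for 0.1 s.
At the end, for the whole second after the job is handed in: The stamp stands upright (within 0.08 rad) and at rest on the vise's plate, its axis within 21 mm of the plate's centre; each lid either closes a tin or lies at rest flat on the bench, knob up (within 0.12 rad); both slugs are in their tins (moved less than 30 mm) (horizontal distance between stamp_mid and vise_top below 0.021 m and z of stamp_mid in the frame of vise_top between 0.027 and 0.036 m and angle between stamp_mid's own z axis and vertical below 0.08 rad and linear speed of each of stamp, lid1, lid2, lid3 below 0.03 m/s and (((distance between lid1_knob and tin1_mouth below 0.033 m and angle between the z axis of lid1_knob and the z axis of tin1_mouth, either way round below 0.12 rad) or (distance between lid1_knob and tin2_mouth below 0.033 m and angle between the z axis of lid1_knob and the z axis of tin2_mouth, either way round below 0.12 rad) or (distance between lid1_knob and tin3_mouth below 0.033 m and angle between the z axis of lid1_knob and the z axis of tin3_mouth, either way round below 0.12 rad)) or (height (world z) of lid1_knob below 0.042 m and angle between lid1_knob's own z axis and vertical below 0.12 rad)) and (((distance between lid2_knob and tin1_mouth below 0.033 m and angle between the z axis of lid2_knob and the z axis of tin1_mouth, either way round below 0.12 rad) or (distance between lid2_knob and tin2_mouth below 0.033 m and angle between the z axis of lid2_knob and the z axis of tin2_mouth, either way round below 0.12 rad) or (distance between lid2_knob and tin3_mouth below 0.033 m and angle between the z axis of lid2_knob and the z axis of tin3_mouth, either way round below 0.12 rad)) or (height (world z) of lid2_knob below 0.042 m and angle between lid2_knob's own z axis and vertical below 0.12 rad)) and (((distance between lid3_knob and tin1_mouth below 0.033 m and angle between the z axis of lid3_knob and the z axis of tin1_mouth, either way round below 0.12 rad) or (distance between lid3_knob and tin2_mouth below 0.033 m and angle between the z axis of lid3_knob and the z axis of tin2_mouth, either way round below 0.12 rad) or (distance between lid3_knob and tin3_mouth below 0.033 m and angle between the z axis of lid3_knob and the z axis of tin3_mouth, either way round below 0.12 rad)) or (height (world z) of lid3_knob below 0.042 m and angle between lid3_knob's own z axis and vertical below 0.12 rad)) and distance of each of slug1_mid, slug2_mid from where it was at the start of the episode below 0.03 m); the robot touches nothing.
It fails at once if the stamp is dropped (it moves faster than 0.45 m/s, a fall of about 10 mm, with no finger on it) (contact force between the fingers and stamp below 0.05 N and linear speed of stamp above 0.45 m/s).
It fails at once if a lid is dropped (faster than 0.8 m/s, a fall of about 33 mm, with no finger on it) ((contact force between the fingers and lid1 below 0.05 N and linear speed of lid1 above 0.8 m/s) or (contact force between the fingers and lid2 below 0.05 N and linear speed of lid2 above 0.8 m/s) or (contact force between the fingers and lid3 below 0.05 N and linear speed of lid3 above 0.8 m/s)).
It fails at once if a slug is taken out of its tin (distance of any of slug1_mid, slug2_mid from where it was at the start of the episode above 0.06 m).
It fails at once if a bystander (bent bar, screwdriver, jar) is shifted more than 25 mm (distance of any of hexbar_mid, driver_mid, jar_mid from where it was at the start of the episode above 0.025 m).
It also fails if it takes over 67 s, if anything falls off the work surface, if the arm or the gripper's body presses on something with over 40 N, if the wrist force passes 120 N, or if a joint passes its speed limit or range.

## Robot

A 6-joint arm with a two-finger parallel gripper is mounted at the origin on the work surface. World frame = base frame: x ahead of the robot, y to its left, z up, the work surface at z = 0. Lengths are in m, angles in rad, forces in N, time in s.
With the tool pointing down it reaches from about 0.425 to 0.925 m from the base axis. Payload 12.5 kg.
Tool frame: the origin (TCP) lies midway between the tips of the shut fingers; the grasp point (between the pads) lies 19 mm behind it (bot.hold_point_z is the distance from the TCP to the grasp point, in m); z points along the fingers, y is the direction in which the jaws open and shut (so a half turn about z gives the same grasp; the last joint's range is limited). The gripper opens to 85 mm and grips with 20 to 120 N. Pads are 22 mm wide; open, the fingers measure 114 mm over their backs; the gripper's body (76 mm by 85 mm) begins 54 mm behind the grasp point. The pads swing forward as they close: fully open they stand 13 mm farther back than shut.
Start: joints at [-1.45, 0.491, 1.559, -0, 1.092, -0.106], TCP at [0.141, -0.609, 0.231] pointing down, gripper open.
Joint ranges: [-3.1, 3.1], [-0.84, 2.19], [0.05, 2.79], [-1.13, 4.28], [0.06, 2.93], [-2.69, 2.69]. Speed limits (rad/s): [2.22, 2.22, 2.79, 3.14, 3.14, 3.14].

## Interface

Orientations are given as a rotation vector (axis times angle).
In Python, from plant import bot, eoat, kin, sensors, vision, ticket gives the robot as it stands. Calls block until the motion is done:
- bot.move_ptp(position, orientation): joint-space move of the TCP to a pose.
- bot.move_linear(position, v=0.15, frame=None): straight line of the TCP; frame=None keeps the orientation; v is the mean speed in m/s.
- bot.move_j(angles): joint-space move.
- eoat.release() and eoat.close_gripper(f_grip=None): open the fingers fully, or close them until they stop; f_grip is the grip in N (None keeps the last).
- bot.sleep(seconds).
- kin.ik(position, orientation): joint angles nearest the present ones, or None.
- sensors.observe(): the state.
- vision.grab_frame(name): name is "side" or "top"; returns a dict with "frame" (384x512x3 uint8, blue, green, red), "depth" (384x512 float32, m along the optical axis (not along the pixel's ray), 0 where there is no reading), "vertical_fov" (degrees; the focal length in pixels is half the picture's height over the tangent of half this angle, whatever the lens; pixels are square), "cx", "cy" (the principal point, pixels), "cam_to_world" (4x4, takes a point from camera to world coordinates). Camera axes: x right, y down, z forward; pixel columns grow to the right and rows downward; lengths in m; the calibration is good to about 2 mm. A picture is of the moment at which its call begins.
A pose or a line that the arm cannot do raises bot.Unreachable and nothing moves.
- ticket.sign_off(): hands the job in, once; it reports no verdict.
The state is a dict: "t": time; "q": joint angles; "dq": joint speeds; "effort": joint torques, N m; "eef_pos": TCP position; "tcp_rot": TCP orientation; "contact_force": force on the tool from outside, world axes, zero at the start; "moment": the same for the moment, N m; "grip_width": finger opening in m.
Only numpy, scipy, OpenCV 4.12 (cv2) and the standard library are available. Lean on these libraries where they do the work, as an engineer would, in place of code of your own. Each camera call takes 0.05 s, during which the arm holds its last target.

## Working session

There is one attempt and no reset: what is moved stays moved. The work goes in short steps, each a Python script; the robot and the scene stay as the last script left them, time stands still between calls to the robot, and variables do not carry over. Pictures are saved under pics/ and viewed, and the job is handed in when it is done.

```bash
ls; mkdir -p pics; python3 - <<'E'
from plant import bot, eoat, kin, sensors, vision, ticket
import cv2,numpy as np
for n in ("side","top"):
    f=vision.grab_frame(n); cv2.imwrite(f"pics/{n}0.png",f["frame"]); np.savez(f"{n}0.npz",**f)
    print(n,f["vertical_fov"],f["cx"],f["cy"],np.round(f["cam_to_world"],3).tolist(),(f["depth"]>0).mean())
s=sensors.observe();print(s["t"],s["q"],s["tcp_rot"],s["grip_width"],bot.hold_point_z)
E
```

```text
pics
side 52.09341439051611 256.40828022977524 182.7155672079626 [[-0.888, -0.339, 0.312, 0.223], [-0.461, 0.641, -0.614, 0.698], [0.009, -0.689, -0.725, 0.891], [0.0, 0.0, 0.0, 1.0]] 0.9944610595703125
top 55.610417135188165 257.72159449683585 191.7579851736422 [[-0.012, -0.998, 0.062, 0.482], [-1.0, 0.012, -0.001, 0.014], [0.001, -0.062, -0.998, 1.348], [0.0, 0.0, 0.0, 1.0]] 0.9962921142578125
0.1 [-1.44960436e+00  4.91503548e-01  1.55938794e+00 -1.65576739e-05
  1.09169912e+00 -1.05606571e-01] [-3.12042203e+00 -3.55390279e-01  3.52782393e-05] 0.0853901272455911 0.0187
```

View pics/side0.png

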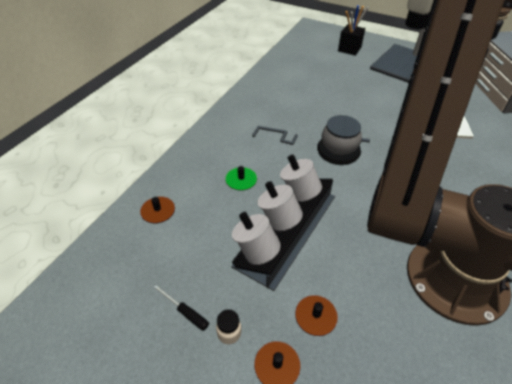

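View pics/top0.png

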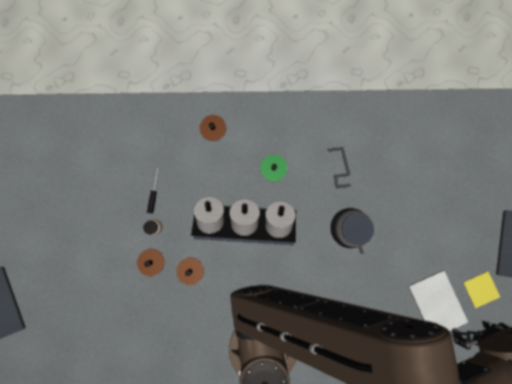

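The side view shows tins with knobs at about (247,220), (271,190) and (294,162), and the vise plate at (342,128). The top view shows the tins at (210,213), (244,213) and (280,216), the plate at (355,228) and a green decoy at (274,168). Next I convert these to world coordinates.

```bash
cat > h.py <<'E'
import numpy as np,cv2
def cloud(f):
    d=np.asarray(f["depth"],float);H,W=d.shape
    fl=H/2/np.tan(np.radians(float(f["vertical_fov"]))/2)
    u,v=np.meshgrid(np.arange(W),np.arange(H))
    P=np.stack([(u-f["cx"])/fl*d,(v-f["cy"])/fl*d,d],-1)
    T=np.asarray(f["cam_to_world"]);return P@T[:3,:3].T+T[:3,3]
E
python3 - <<'E'
import numpy as np,cv2
from h import *
C={}
for n in("side","top"):
    f=dict(np.load(n+"0.npz"));C[n]=cloud(f);f_=f["frame"]
    big=cv2.resize(f_[110:290,190:400] if n=="side" else f_[90:290,130:400],None,fx=3 if n=="side" else 2.9,fy=3 if n=="side" else 2.9,interpolation=cv2.INTER_CUBIC);cv2.imwrite(f"pics/{n}0z.png",big)
    P=C[n]
    pts={"side":[(247,220),(271,190),(294,162),(342,127),(241,180),(228,318),(275,132),(181,307),(157,205),(100,300)],"top":[(211,206),(244,208),(280,209),(355,228),(274,168),(152,227),(342,165),(152,200),(212,128),(100,150)]}[n]
    for u,v in pts: print(n,u,v,P[v,u].round(3))
    m=(P[...,2]>.004)&(P[...,2]<.3)
    # height map of vise plate
    q=P[(np.abs(P[...,2]-.11)<.008)&(P[...,1]<-.15)&(P[...,1]>-.5)&(P[...,0]>.35)&(P[...,0]<.7)]
    print("plate",len(q),q.mean(0),q.min(0),q.max(0))
E
```

```text
side 247 220 [0.508 0.184 0.142]
side 271 190 [0.5   0.068 0.141]
side 294 162 [ 0.489 -0.055  0.143]
side 342 127 [ 0.431 -0.309  0.11 ]
side 241 180 [ 0.652 -0.04   0.005]
side 228 318 [0.444 0.391 0.069]
side 275 132 [ 0.663 -0.312 -0.002]
side 181 307 [0.567 0.401 0.023]
side 157 205 [0.801 0.183 0.035]
side 100 300 [ 0.761  0.47  -0.   ]
plate 617 [ 0.42921944 -0.31851863  0.10862603] [ 0.37537267 -0.37870295  0.10226109] [ 0.48456932 -0.26664879  0.11367211]
top 211 206 [0.513 0.171 0.112]
top 244 208 [0.504 0.058 0.154]
top 280 209 [ 0.499 -0.06   0.156]
top 355 228 [ 0.432 -0.317  0.107]
top 274 168 [ 0.647 -0.047  0.056]
top 152 227 [0.443 0.383 0.071]
top 342 165 [ 0.663 -0.304  0.   ]
top 152 200 [0.539 0.395 0.029]
top 212 128 [0.799 0.175 0.04 ]
top 100 150 [ 0.731  0.601 -0.004]
plate 826 [ 0.43112775 -0.32350836  0.10906044] [ 0.37836357 -0.37841895  0.10208795] [ 0.48338585 -0.2693561   0.11692615]
```

View pics/side0z.png

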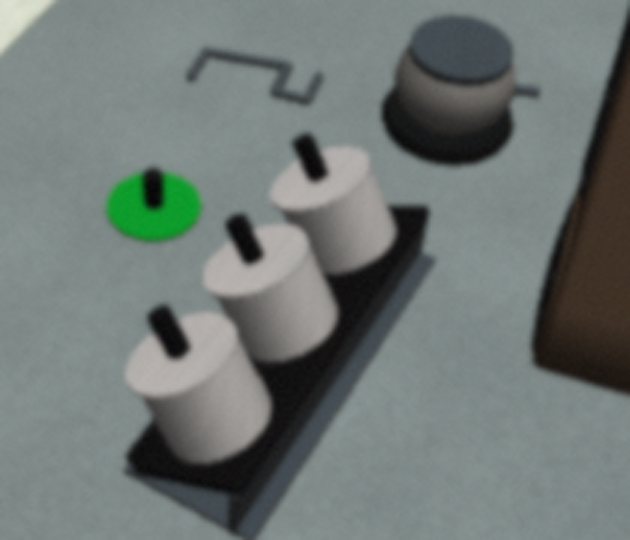

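View pics/top0z.png

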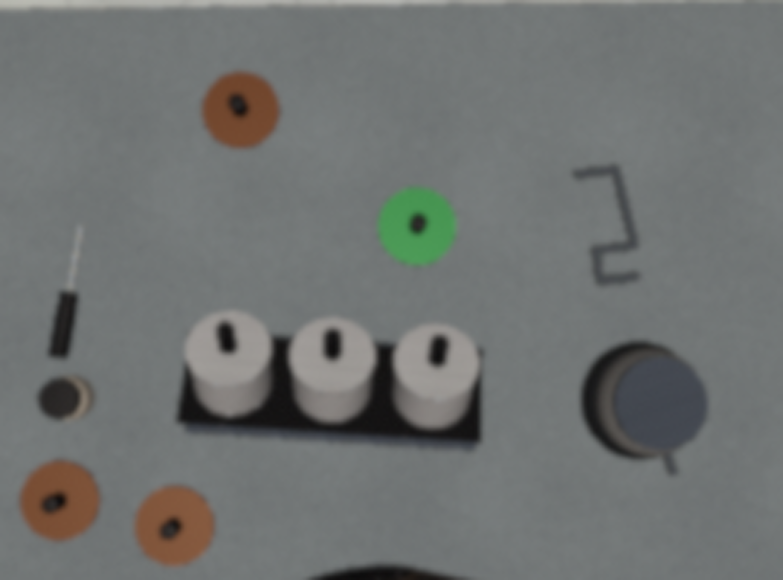

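```bash
cat > fit.py <<'E'
import numpy as np
from scipy.optimize import least_squares
from h import *
def sdc(p,z0,z1,r): # capped cylinder sdf, axis z
    rr=np.hypot(p[...,0],p[...,1])-r; zz=np.maximum(z0-p[...,2],p[...,2]-z1)
    return np.minimum(np.maximum(rr,zz),0)+np.hypot(np.maximum(rr,0),np.maximum(zz,0))
L=.5
def axes(yaw,l=L):
    c,s=np.cos(yaw),np.sin(yaw); y=np.array([-s,c,0]); xh=np.array([c,s,0])
    z=np.array([0,0,1])*np.cos(l)+xh*np.sin(l); x=np.cross(y,z); return np.stack([x,y,z],1)
def resid(p,Q,ks=(-1,0,1),lids=(1,1,1)):
    R=axes(p[3],p[4] if len(p)>4 else L); ds=[]
    for k in (-1,0,1):
        q=(Q-(p[:3]+k*.122*R[:,1]))@R   # origin mouth
        d=sdc(q,-.075,0,.047)
        if lids[k+1]: d=np.minimum(d,np.minimum(sdc(q,0,.005,.05),sdc(q,.005,.049,.011)))
        ds.append(d)
    return np.min(ds,0)
if __name__=="__main__":
    allQ=[]
    for n in("side","top"):
        P=cloud(dict(np.load(n+"0.npz"))).reshape(-1,3)
        m=(P[:,0]>.4)&(P[:,0]<.6)&(P[:,1]>-.13)&(P[:,1]<.26)&(P[:,2]>.065)&(P[:,2]<.19)
        Q=P[m]
        for free in (0,1):
            p0=np.array([.48,.06,.11,.05]+([.5] if free else []))
            for it in range(3):
                s=least_squares(resid,p0,args=(Q,),loss="soft_l1",f_scale=.003);p0=s.x
            r=resid(s.x,Q);print(n,len(Q),s.x.round(4),"rms mm",1e3*np.sqrt(np.mean(r**2)),"med",1e3*np.median(abs(r)))
        allQ.append(Q)
    Q=np.vstack(allQ);s=least_squares(resid,p0[:4],args=(Q,),loss="soft_l1",f_scale=.003);print("both",s.x.round(4))
    R=axes(s.x[3])
    for k in(1,0,-1): print("mouth",2-k,(s.x[:3]+k*.122*R[:,1]).round(4))
E
python3 fit.py
```

```text
side 4819 [ 0.4883  0.0597  0.1116 -0.0718] rms mm 6.554741904906046 med 1.012744152053241
side 4819 [ 0.4892  0.0596  0.1108 -0.0711  0.5386] rms mm 6.256083065498794 med 1.1692174032940859
top 2902 [ 0.4886  0.0605  0.1126 -0.0678] rms mm 6.404049778857171 med 1.4691547458454848
top 2902 [ 0.4899  0.0603  0.1118 -0.0676  0.5472] rms mm 6.090486241191744 med 1.4709322199007018
both [ 0.4884  0.0598  0.1118 -0.0707]
mouth 1 [0.497  0.1815 0.1118]
mouth 2 [0.4884 0.0598 0.1118]
mouth 3 [ 0.4798 -0.0619  0.1118]
```

```bash
cat > plan.py <<'E'
import numpy as np
from scipy.spatial.transform import Rotation as Ro
from fit import axes
YAW=-.0707; C2=np.array([.4884,.0598,.1118]); A=axes(YAW)
M={1:C2+.122*A[:,1],2:C2,3:C2-.122*A[:,1]}
def rv(sign=1,lean=.5,yaw=YAW):
    B=axes(yaw,lean); y=sign*B[:,1]; z=-B[:,2]; x=np.cross(y,z)
    return Ro.from_matrix(np.stack([x,y,z],1)).as_rotvec()
def tin(k,x,y,z): return M[k]+A@np.array([x,y,z])
HP=.0187
PLACE={1:np.array([.665,.29,0]),2:np.array([.665,.18,0]),3:np.array([.665,.07,0])}
E
python3 - <<'E'
from plant import kin
from plan import *
for s in(1,-1):
    for k in(1,2,3):
        for nm,p,o in [("knob",tin(k,0,0,.027+.003-HP),rv(s)),("up",tin(k,0,0,.16),rv(s)),("deep",tin(k,8,0,0)*0+tin(k,.008,0,-.049),rv(s)),("place",PLACE[k]+[0,0,.036-HP],rv(s,0)),("placeup",PLACE[k]+[0,0,.13],rv(s,0))]:
            q=kin.ik(p,o);print(s,k,nm,p.round(3),None if q is None else np.round(q,2))
    for z in (.11+.042-HP,.3):
        q=kin.ik([.43,-.32,z],rv(s,0));print(s,"vise",None if q is None else np.round(q,2))
E
```

```text
1 1 knob [0.502 0.181 0.122] [ 0.17  0.68  1.63  0.12  1.33 -1.39]
1 1 up [0.574 0.176 0.252] [ 0.14  0.63  1.32  0.1   1.68 -1.37]
1 1 deep [0.481 0.183 0.065] [ 0.18  0.73  1.71  0.13  1.19 -1.4 ]
1 1 place [0.665 0.29  0.017] [ 0.32  0.86  1.44  0.    0.84 -1.18]
1 1 placeup [0.665 0.29  0.13 ] [ 0.32  0.73  1.38  0.    1.03 -1.18]
1 2 knob [0.494 0.059 0.122] [-0.02  0.65  1.71  0.02  1.29 -1.54]
1 2 up [0.565 0.054 0.252] [-0.03  0.59  1.4   0.02  1.65 -1.53]
1 2 deep [0.472 0.061 0.065] [-0.02  0.71  1.79  0.03  1.14 -1.54]
1 2 place [0.665 0.18  0.017] [ 0.17  0.82  1.55 -0.    0.77 -1.33]
1 2 placeup [0.665 0.18  0.13 ] [ 0.17  0.68  1.49  0.    0.97 -1.33]
1 3 knob [ 0.485 -0.062  0.122] [-0.22  0.64  1.72 -0.08  1.28 -1.68]
1 3 up [ 0.556 -0.067  0.252] [-0.21  0.58  1.42 -0.07  1.64 -1.7 ]
1 3 deep [ 0.463 -0.061  0.065] [-0.23  0.7   1.81 -0.08  1.13 -1.67]
1 3 place [0.665 0.07  0.017] [ 0.01  0.8   1.6  -0.    0.74 -1.49]
1 3 placeup [0.665 0.07  0.13 ] [ 0.01  0.66  1.54 -0.    0.94 -1.49]
1 vise [-0.76  0.49  1.88 -0.    0.77 -2.26]
1 vise [-0.76  0.3   1.68 -0.    1.
[... 382 characters left out ...]
  1.6 ]
-1 2 up [0.565 0.054 0.252] [-0.03  0.59  1.4   0.02  1.65  1.61]
-1 2 deep [0.472 0.061 0.065] [-0.02  0.71  1.79  0.03  1.14  1.6 ]
-1 2 place [0.665 0.18  0.017] [0.17 0.82 1.55 0.   0.77 1.81]
-1 2 placeup [0.665 0.18  0.13 ] [0.17 0.68 1.49 0.   0.97 1.81]
-1 3 knob [ 0.485 -0.062  0.122] [-0.22  0.64  1.72 -0.08  1.28  1.46]
-1 3 up [ 0.556 -0.067  0.252] [-0.21  0.58  1.42 -0.07  1.64  1.45]
-1 3 deep [ 0.463 -0.061  0.065] [-0.23  0.7   1.81 -0.08  1.13  1.47]
-1 3 place [0.665 0.07  0.017] [0.01 0.8  1.6  0.   0.74 1.65]
-1 3 placeup [0.665 0.07  0.13 ] [0.01 0.66 1.54 0.   0.94 1.65]
-1 vise [-0.76  0.49  1.88  0.    0.77  0.88]
-1 vise [-0.76  0.3   1.68  0.    1.16  0.88]
```

```bash
cat > act.py <<'E'
from plant import bot, eoat, kin, sensors, vision, ticket
from plan import *
from h import *
S=-1
def T(): return sensors.observe()
def pr(m):
    s=T(); print(m,"t%.2f"%s["t"],np.round(s["eef_pos"],4),"w%.4f"%s["grip_width"],"F",np.round(s["contact_force"],1),"M",np.round(s["moment"],2),flush=True)
def grab_lid(k):
    bot.move_ptp(tin(k,0,0,.10),rv(S)); pr("above")
    bot.move_linear(tin(k,0,0,.030-HP),v=.12); pr("at")
    eoat.close_gripper(f_grip=50); pr("closed")
    bot.move_linear(tin(k,0,0,.05-HP),v=.08)
    bot.move_linear(tin(k,0,0,.14),v=.2); pr("lifted")
def lay_lid(k):
    P=PLACE[k]
    bot.move_ptp(P+[0,0,.10],rv(S,0)); pr("over")
    bot.move_linear(P+[0,0,.046-HP],v=.15); pr("near")
    f0=T()["contact_force"][2]
    z=.046
    while z>.031:
        z-=.0015; bot.move_linear(P+[0,0,z-HP],v=.03)
        f=T()["contact_force"][2]-f0
        if abs(f)>3: break
    pr("touch z%.4f"%z)
    eoat.release(); pr("rel")
    bot.move_linear(P+[0,0,.13],v=.25)
def snap(tag):
    f={}
    for n in("side","top"):
        f[n]=vision.grab_frame(n); cv2.imwrite(f"pics/{n}_{tag}.png",f[n]["frame"]); np.savez(f"{n}_{tag}.npz",**f[n])
    return f
E
python3 - <<'E'
from act import *
grab_lid(3)
snap("l3")
E
```

```text
above t2.49 [ 0.5276 -0.066   0.1996] w0.0855 F [ 0.3 -0.   0.3] M [ 0.02 -0.23  0.01]
at t3.38 [ 0.4857 -0.0624  0.1221] w0.0855 F [ 0.3 -0.4 -0.9] M [-0.   -0.22 -0.01]
closed t3.99 [ 0.4852 -0.0624  0.1219] w0.0209 F [ 0.8 -1.   3.8] M [-0.14 -0.05  0.05]
lifted t5.08 [ 0.5459 -0.0665  0.2335] w0.0207 F [ 0.2 -0.2 -1.2] M [-0.01 -0.37 -0.05]
```

```bash
python3 - <<'E'
import cv2
a=cv2.imread("pics/side_l3.png")[90:290,170:400];b=cv2.imread("pics/top_l3.png")[120:270,150:370]
cv2.imwrite("pics/c_l3.png",cv2.hconcat([cv2.resize(a,(460,400)),cv2.resize(b,(340,400))]))
E
```

```text
(no output)
```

View pics/c_l3.png

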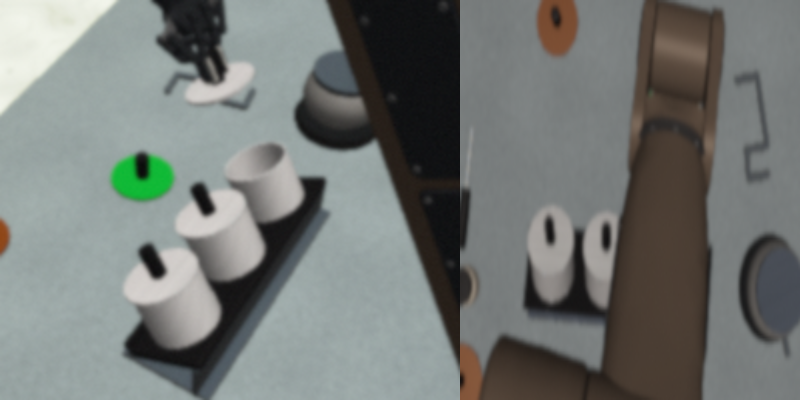

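The side crop shows lid 3 held level with the jaws, at crop (215,82), and tin 3 open at (265,160). I'll lay the lid down.

```bash
python3 - <<'E'
from act import *
lay_lid(3)
# swing aside over tin 2 lid? stay; look
snap("l3b")
pr("end")
a=cv2.imread("pics/side_l3b.png")[90:290,170:400];b=cv2.imread("pics/top_l3b.png")[120:270,150:370]
cv2.imwrite("pics/c_l3b.png",cv2.hconcat([cv2.resize(a,(460,400)),cv2.resize(b,(340,400))]))
E
```

```text
over t6.07 [0.6647 0.0695 0.1001] w0.0206 F [-0.1 -0.1 -0.8] M [-0.   -0.01  0.02]
near t6.70 [0.6655 0.0696 0.0281] w0.0205 F [ 0.6 -1.3 -0.9] M [ 0.01 -0.02  0.03]
touch z0.0355 t8.45 [0.665  0.07   0.0175] w0.0209 F [-3.5 -0.1  6.1] M [0.01 0.3  0.01]
rel t9.09 [0.665  0.07   0.0168] w0.0857 F [-0.5  0.9 -0.1] M [-0.    0.03 -0.03]
end t9.79 [0.6644 0.07   0.1288] w0.0855 F [ 0.2  0.3 -0.4] M [ 0.02 -0.01 -0.02]
```

View pics/c_l3b.png

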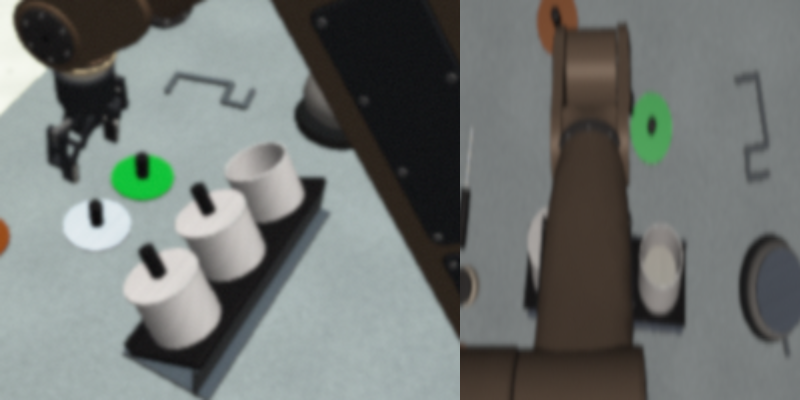

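The lid lies flat with its knob up at crop (97,222). In the top crop, tin 3's mouth is visible at (660,265). I'll check its content by depth.

```bash
cat > inside.py <<'E'
import sys
from plan import *; from h import *
def inside(tag,k,n="top"):
    f=dict(np.load(f"{n}_{tag}.npz"));P=cloud(f).reshape(-1,3)
    q=(P-M[k])@A; m=(np.hypot(q[:,0],q[:,1])<.040)&(q[:,2]>-.08)&(q[:,2]<.02)
    q=q[m]; h=q[:,2]+.072
    print(n,k,"n",len(h),"hist 0..80:",np.histogram(h,bins=np.arange(0,.09,.01))[0])
    g=f["frame"][...,:3].reshape(-1,3)[m].mean(1)
    for i in np.argsort(q[:,0])[::max(1,len(q)//18)]: print((q[i]*1e3).round(),int(g[i]))
inside(sys.argv[1],int(sys.argv[2]))
E
python3 inside.py l3b 3; python3 -c "
import cv2;b=cv2.imread('pics/top_l3b.png')[195:245,250:310];cv2.imwrite('pics/z3.png',cv2.resize(b,None,fx=10,fy=10,interpolation=cv2.INTER_CUBIC))"
```

```text
top 3 n 235 hist 0..80: [  1  58 176   0   0   0   0   0]
[-18.   2. -48.] 152
[-12.  16. -54.] 151
[ -9.  13. -51.] 152
[ -5.  13. -50.] 152
[ -3. -33. -56.] 147
[ -0.  27. -55.] 149
[  2.  23. -51.] 152
[  4.  20. -47.] 152
[  8.   2. -52.] 154
[ 10.  17. -50.] 152
[ 13.  31. -50.] 147
[ 15.  -1. -50.] 152
[ 18.  20. -51.] 153
[ 20. -15. -50.] 150
[ 24.  17. -54.] 152
[ 26.   7. -49.] 152
[ 30.  17. -50.] 150
[ 33.   3. -47.] 150
[ 40.   3. -51.] 144
```

View pics/z3.png

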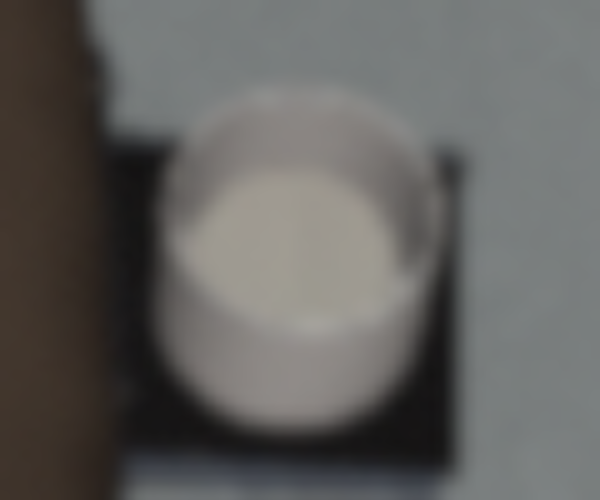

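Tin 3's content is a flat face 50 mm below the mouth, which is 22 mm above the floor, so it's a slug. Next is tin 2; its lid goes to the far-left spot so the arm clears the view.

```bash
python3 - <<'E'
from act import *
grab_lid(2); lay_lid(1); snap("l2b"); pr("end")
a=cv2.imread("pics/side_l2b.png")[90:290,170:400];b=cv2.imread("pics/top_l2b.png")[120:270,150:370]
cv2.imwrite("pics/c_l2b.png",cv2.hconcat([cv2.resize(a,(460,400)),cv2.resize(b,(340,400))]))
E
python3 inside.py l2b 2
```

```text
above t10.40 [0.5367 0.0564 0.1983] w0.0858 F [0.1 0.1 0.8] M [ 0.   -0.23 -0.04]
at t11.29 [0.4944 0.0594 0.122 ] w0.0851 F [-0.4  0.3 -0.2] M [-0.04 -0.24 -0.01]
closed t11.90 [0.4938 0.0593 0.1219] w0.0208 F [ 0.1 -1.7  3.5] M [-0.11 -0.03  0.07]
lifted t12.99 [0.5545 0.0551 0.2335] w0.0208 F [ 0.2  0.1 -1.5] M [-0.03 -0.33  0.05]
over t14.10 [0.6651 0.289  0.1002] w0.0210 F [ 0.9 -0.6 -1.1] M [-0.02  0.01  0.03]
near t14.73 [0.6656 0.2897 0.0281] w0.0206 F [-0.2 -0.1 -0.6] M [-0.06  0.05 -0.03]
touch z0.0355 t16.48 [0.6651 0.2901 0.0172] w0.0209 F [-1.7 -0.4  4.2] M [-0.03  0.15 -0.01]
rel t17.12 [0.665  0.29   0.0168] w0.0856 F [0.  0.1 0.9] M [-0.01  0.   -0.  ]
end t17.82 [0.6644 0.2898 0.1287] w0.0851 F [-0.1 -0.3  0.3] M [ 0.04  0.   -0.02]
top 2 n 218 hist 0..80: [ 10 156   8   8   6   8  22   0]
[-15.   2. -55.] 151
[ -9. -18. -56.] 153
[ -4. -18. -56.] 152
[ -3.  14. -56.] 152
[ -1. -14. -56.] 149
[ -0.  -4. -44.] 121
[  1.  -7. -16.] 125
[  2.  32. -60.] 151
[ 4.  7. -9.] 142
[  7. -10. -56.] 128
[  9.   7. -10.] 146
[ 11. -24. -54.] 151
[ 13.  29. -57.] 151
[ 16.  12. -61.] 133
[ 19. -17. -55.] 146
[ 23.  30. -60.] 141
[ 26.  30. -59.] 130
[ 30.  16. -57.] 145
[ 37.  13. -55.] 141
```

View pics/c_l2b.png

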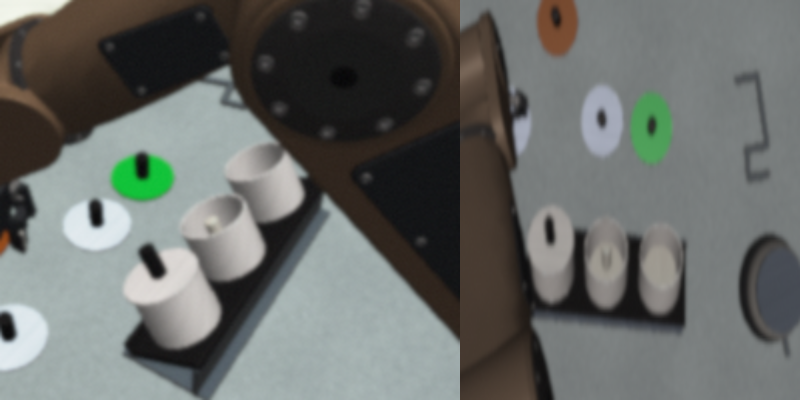

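The stem is visible in tin 2, at top crop (607,258) and side crop (212,222). I'll measure its axis from both views.

```bash
python3 - <<'E'
from plan import *; from h import *
from fit import sdc
from scipy.optimize import least_squares
for n in("side","top"):
    P=cloud(dict(np.load(f"{n}_l2b.npz"))).reshape(-1,3);q=(P-M[2])@A
    m=(np.hypot(q[:,0],q[:,1])<.034)&(q[:,2]>-.05)&(q[:,2]<.01);t=q[m]
    top=t[t[:,2]>-.013]
    print(n,len(t),len(top),(top.mean(0)*1e3).round(1),(top.min(0)*1e3).round(1),(top.max(0)*1e3).round(1))
    m=(np.hypot(q[:,0],q[:,1])<.036)&(q[:,2]>-.072)&(q[:,2]<.01);t=q[m]
    if n=="side": t=t[t[:,2]>-.045]
    f=lambda p:np.minimum(sdc(t-np.r_[p,0],-.072,-.058,.036),sdc(t-np.r_[p,0],-.058,p[2],.010)) if 0 else np.minimum(sdc(t-[p[0],p[1],0],-.072,-.058,.036),sdc(t-[p[0],p[1],0],-.058,p[2],.010))
    s=least_squares(f,[.005,0,-.008],loss="soft_l1",f_scale=.003);print(s.x.round(4),np.median(abs(f(s.x))))
E
```

```text
side 62 30 [ 5.2  2.2 -9. ] [ -2.1  -6.3 -12.8] [15.5  9.  -5.6]
[ 0.0079  0.0005 -0.0081] 0.00098164594402189
top 49 24 [ 7.2  0.3 -9.1] [ -1.6  -7.1 -12.6] [16.5  7.2 -5.2]
[ 0.0085  0.0005 -0.0086] 0.0011743403034434954
```

Both views put the stem axis at tin x≈8 mm, y≈0.5 mm, with its top 8 mm below the rim, which matches the text. The fully open fingers (114 mm) can't enter the 88 mm mouth. So I'll go in shut on the uphill side of the stem, open lightly against the walls, slide across until the stem is between the pads, then close.

```bash
python3 - <<'E'
from act import *
s=T()["eef_pos"]; bot.move_linear(np.r_[s[:2],.2],v=.3)
bot.move_ptp(tin(2,-.019,.0005,.09),rv(S)); pr("above")
eoat.close_gripper(f_grip=20); pr("shut")
bot.move_linear(tin(2,-.019,.0005,.004),v=.2); pr("rim")
for z in (-.008,-.020,-.031,-.042):
    bot.move_linear(tin(2,-.019,.0005,z),v=.06)
    F=T()["contact_force"]
    if np.linalg.norm(F)>10: break
pr("in %.3f"%z)
snap("in")
a=cv2.imread("pics/side_in.png")[90:290,170:400]
cv2.imwrite("pics/c_in.png",cv2.resize(a,None,fx=3,fy=3,interpolation=cv2.INTER_CUBIC))
E
```

```text
above t19.27 [0.5153 0.0591 0.1996] w0.0853 F [ 0.6  0.2 -0.4] M [-0.03 -0.23 -0.04]
shut t20.03 [0.5148 0.0584 0.1999] w0.0002 F [-0.5 -0.5  0.2] M [-0.01 -0.17 -0.01]
rim t20.62 [0.4745 0.0613 0.125 ] w-0.0002 F [0.6 0.5 0.3] M [-0.02 -0.22  0.02]
in -0.042 t21.98 [0.4514 0.0629 0.0838] w0.0000 F [ 0.2  0.5 -0.1] M [ 0.01 -0.23  0.04]
```

View pics/c_in.png

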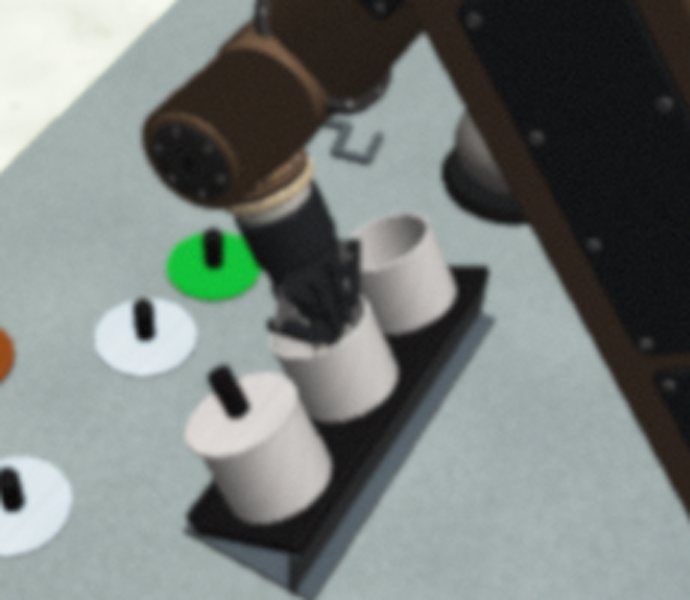

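The fingers are inside tin 2 beside the stem, at picture (325,330), with no contact force. Now I open inside.

```bash
python3 - <<'E'
from act import *
eoat.release(); pr("opened")
E
```

```text
opened t22.57 [0.4533 0.0611 0.0845] w0.0446 F [  6.9 -14.1   4. ] M [-2.08 -0.63  1.  ]
```

The walls stopped the opening at 45 mm, as hoped. I'll slide over the stem in small steps.

```bash
python3 - <<'E'
from act import *
for x in (-.014,-.008,-.002,.004,.008):
    bot.move_linear(tin(2,x,.0005,-.042),v=.06); pr("x%.3f"%x)
    s=T()
    if np.linalg.norm(s["contact_force"])>45: print("STOP");break
else:
    print("tinframe",((s["eef_pos"]-M[2])@A*1e3).round(1))
E
```

```text
x-0.014 t22.82 [0.4559 0.0607 0.0827] w0.0479 F [ -3.1 -17.5  13.8] M [-1.74  0.97  1.26]
x-0.008 t23.07 [0.4609 0.0603 0.0792] w0.0550 F [ -3.  -16.7   6.2] M [-1.8   0.48  1.29]
x-0.002 t23.32 [0.4644 0.0599 0.0769] w0.0588 F [-12.7 -18.2  12.5] M [-1.47  1.95  1.58]
x0.004 t23.57 [0.4666 0.0598 0.0753] w0.0589 F [-26.5 -17.2  28.9] M [-1.11  4.91  1.69]
x0.008 t23.82 [0.4687 0.0596 0.0741] w0.0590 F [-34.3 -17.6  39.2] M [-0.82  6.22  1.84]
STOP
```

Wedging against the walls leaves the arm about 7 mm short of the commanded spot, but the stem is between the pads. Closing frees the fingers from the walls, so the arm can settle onto the target.

```bash
python3 - <<'E'
from act import *
eoat.close_gripper(f_grip=80); pr("closed")
s=T();print("tinframe",((s["eef_pos"]-M[2])@A*1e3).round(1))
E
```

```text
closed t24.44 [0.4757 0.061  0.0714] w0.0185 F [-1.1 -3.1  5.6] M [-0.34  0.21  0.06]
tinframe [  8.1   0.3 -41.6]
```

Gripped at 18.5 mm, with the arm at tin x=8.1 and no residual load. I'll lift along the axis.

```bash
python3 - <<'E'
from act import *
bot.move_linear(tin(2,.008,.0005,-.038),v=.03); pr("l1")
bot.move_linear(tin(2,.004,.0005,-.028),v=.05); pr("l2")
bot.move_linear(tin(2,.004,.0005,.10),v=.15); pr("l3")
snap("up")
a=cv2.imread("pics/side_up.png")[60:260,170:400]
cv2.imwrite("pics/c_up.png",cv2.resize(a,None,fx=3,fy=3,interpolation=cv2.INTER_CUBIC))
E
```

```text
l1 t24.73 [0.4772 0.0611 0.0744] w0.0183 F [-0.7 -1.1 -3.2] M [-0.15 -0.32  0.07]
l2 t25.09 [0.4788 0.061  0.0856] w0.0182 F [ 0.5  0.  -6.4] M [-0.07 -0.76 -0.  ]
l3 t26.09 [0.5391 0.0567 0.1969] w0.0184 F [-0.5  0.1 -4.9] M [-0.03 -0.73  0.01]
```

View pics/c_up.png

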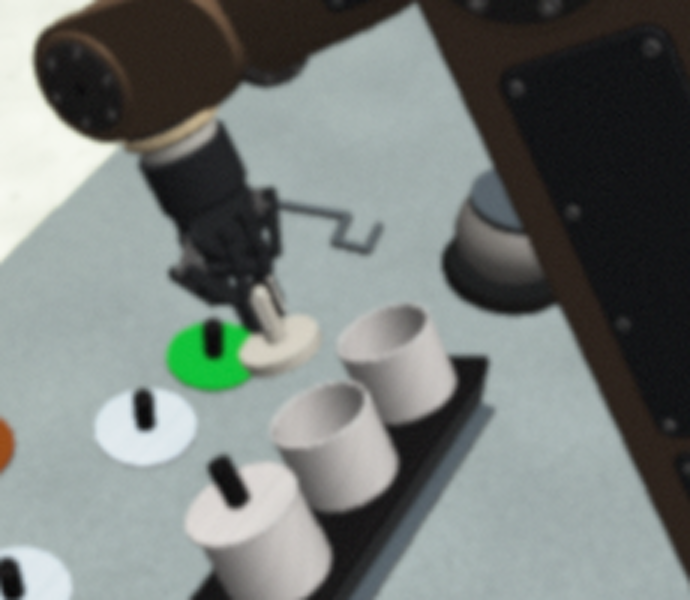

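The stamp is held by its stem at (265,310), aligned with the jaws, and both its tin and tin 3 are empty-mouthed with nothing touched. Next I move it over the vise and check it's upright.

```bash
python3 - <<'E'
from act import *
s=T()["eef_pos"]; bot.move_linear(np.r_[s[:2],.26],v=.2)
V=np.array([.4305,-.3233,0])
bot.move_ptp(V+[0,0,.25],rv(S,0)); pr("over")
bot.move_linear(V+[0,0,.165],v=.15); pr("near")
f=snap("v")
from fit import sdc
from scipy.optimize import least_squares
e=T()["eef_pos"]
for n in f:
    P=cloud(f[n]).reshape(-1,3)-e
    m=(np.hypot(P[:,0],P[:,1])<.05)&(P[:,2]>-.045)&(P[:,2]<-.010)
    q=P[m];
    def r(p):
        B=Ro.from_rotvec([p[2],p[3],0]).as_matrix();t=(q-[p[0],p[1],p[4]])@B
        return sdc(t,0,.014,.036)
    if len(q)>30:
        s=least_squares(r,[0,0,0,0,-.0304],loss="soft_l1",f_scale=.002);print(n,len(q),s.x.round(4),np.median(abs(s.fun)))
a=cv2.imread("pics/side_v.png")[70:190,270:420]
cv2.imwrite("pics/c_v.png",cv2.resize(a,None,fx=4,fy=4,interpolation=cv2.INTER_CUBIC))
E
```

```text
over t28.12 [ 0.431  -0.3225  0.2497] w0.0183 F [ 0.4  0.3 -5.5] M [ 0.03 -0.03  0.02]
near t28.84 [ 0.4311 -0.3234  0.1656] w0.0178 F [ 0.8 -0.5 -5. ] M [ 0.04 -0.02  0.04]
side 277 [-0.0004  0.0021 -0.0035  0.0082 -0.0314] 0.0009545507041916427
top 87 [-0.0005  0.0005 -0.0322  0.029  -0.0307] 0.0015412534679188385
```

View pics/c_v.png

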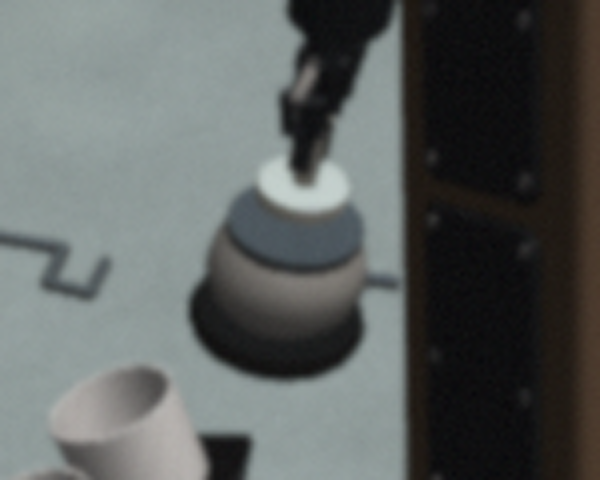

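The stamp hangs upright (side fit about 0.01 rad), with its underside about 31 mm below the TCP, over the plate. I'll lower until touch.

```bash
python3 - <<'E'
from act import *
V=np.array([.4305,-.3233,0])
bot.move_linear(V+[0,0,.147],v=.08); pr("n")
f0=-5.2; z=.147
while z>.134:
    z-=.0008; bot.move_linear(V+[0,0,z],v=.03)
    F=T()["contact_force"]
    if F[2]-f0>6: break
bot.sleep(.2); pr("touch %.4f"%z)
E
```

```text
n t29.32 [ 0.4304 -0.3233  0.147 ] w0.0179 F [ 0.8 -0.7 -5.5] M [ 0.02 -0.    0.01]
touch 0.1398 t31.77 [ 0.4304 -0.3234  0.1401] w0.0180 F [-3.8  1.5  4.1] M [ 0.2   0.52 -0.03]
```

```bash
python3 - <<'E'
from act import *
V=np.array([.4305,-.3233,0])
eoat.release(); pr("rel")
bot.move_linear(V+[0,0,.25],v=.15)
bot.move_ptp([.141,-.609,.26],[-3.1204,-.3554,0]); bot.sleep(.3); pr("away")
f=snap("fin")
from fit import sdc
from scipy.optimize import least_squares
for n in f:
    P=cloud(f[n]).reshape(-1,3)
    pl=P[(abs(P[:,2]-.11)<.006)&(np.hypot(P[:,0]-.43,P[:,1]+.323)<.07)]
    q=P[(np.hypot(P[:,0]-.43,P[:,1]+.323)<.048)&(P[:,2]>.117)&(P[:,2]<.2)]
    def r(p):
        B=Ro.from_rotvec([p[2],p[3],0]).as_matrix();t=(q-p[[0,1,4]])@B
        return np.minimum(sdc(t,0,.014,.036),sdc(t,.014,.064,.010))
    s=least_squares(r,[.43,-.323,0,0,.11],loss="soft_l1",f_scale=.002)
    print(n,len(q),"stamp",s.x.round(4),"plate bbox c",((pl.min(0)+pl.max(0))/2).round(4),"z",np.median(pl[:,2]).round(4))
    for nm,c in (("lid3",(.665,.07)),("lid2",(.665,.29))):
        m=(np.hypot(P[:,0]-c[0],P[:,1]-c[1])<.06)&(P[:,2]>.004)&(P[:,2]<.07);q2=P[m]
        def r2(p):
            B=Ro.from_rotvec([p[2],p[3],0]).as_matrix();t=(q2-p[[0,1,4]])@B
            return np.minimum(sdc(t,.006,.011,.05),sdc(t,.011,.055,.011))
        s2=least_squares(r2,[*c,0,0,0],loss="soft_l1",f_scale=.002);print(" ",nm,s2.x.round(4))
a=cv2.imread("pics/side_fin.png")[90:330,140:400];b=cv2.imread("pics/top_fin.png")[120:270,130:390]
cv2.imwrite("pics/c_fin.png",cv2.hconcat([cv2.resize(a,(390,360)),cv2.resize(b,(400,360))]))
E
```

```text
rel t32.42 [ 0.4305 -0.3233  0.1398] w0.0854 F [-0.7  0.8  0.1] M [0.03 0.01 0.02]
away t35.12 [ 0.1416 -0.6088  0.2601] w0.0853 F [ 0.1 -0.7  0.7] M [-0.01 -0.01 -0.01]
side 326 stamp [ 0.4297 -0.3214  0.0065  0.0011  0.1088] plate bbox c [ 0.4304 -0.322   0.1099] z 0.109
  lid3 [ 6.668e-01  7.180e-02  1.170e-02 -5.000e-04 -0.000e+00]
  lid2 [ 6.679e-01  2.916e-01 -2.000e-04  1.000e-04  1.000e-04]
top 361 stamp [ 0.4307 -0.3221 -0.0031  0.0064  0.1094] plate bbox c [ 0.4309 -0.3236  0.1098] z 0.1091
  lid3 [ 0.6657  0.0718 -0.0116 -0.0035  0.0013]
  lid2 [ 0.6687  0.2916 -0.0036  0.0021  0.0016]
```

View pics/c_fin.png

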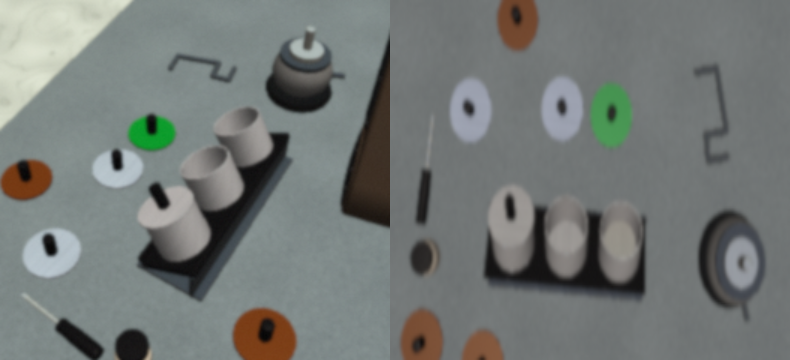

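The stamp stands upright and centred on the plate, at top crop (742,262). Both lids lie flat at (470,108) and (562,107), lid 1 is still on its tin, and the bystanders are untouched.

```bash
python3 - <<'E'
from plant import ticket
print(ticket.sign_off())
E
```

```text
the job is handed in; nothing more can be done
None
```

The stamp is standing upright on the vise plate and the job is handed in at about t = 35 s; sign-off gives no verdict.

**What I did**
- I took lid 3 off first. Depth showed a flat face 22 mm above the tin floor, so that tin holds a slug.
- I then took lid 2 off and found the stamp. Lid 1 was never touched.
- Fully open fingers don't fit the mouth, so I went in shut beside the stem and opened inside, where the walls stopped the fingers at 45 mm. I then slid across, gripped the stem and lifted.
- The stamp was lowered until touch, then released.

**Last checks from both cameras**
- **Stamp:** it leans less than 0.01 rad, its axis is within 2 mm of the plate's centre, and its underside is level with the plate (109 mm measured, 110 mm in the text).
- **Lids 2 and 3:** they lie flat on the bench, knob up, tilted 0.012 rad or less.
- **Bystanders:** the bar, screwdriver and jar look unmoved in the pictures. I did not measure their shift.
- **Slug in tin 3:** the final picture shows it still in place.

**What disagreed**
- While sliding across inside the tin, the arm wedged about 7 mm short of its target, with up to about 55 N at the wrist. This cleared when the fingers closed.
- With the stamp still hanging, the top view fitted a tilt of about 0.04 rad against 0.01 rad from the side. That top fit used few points, and after placing both views agreed.

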